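# Lift the finned insert out of the interlocked test fixture

## Task

Three grey inserts are locked together by T-shaped tabs in the aluminium test-fixture frame. Take hold of the insert with the flat upright fin, lift it straight up out from between the others, and set it down upright, without dropping it, on the floor of the shallow black tray. The two inserts with round knobs must stay seated in the frame.

Things in the scene. Friction and masses are not known exactly. Their poses are not given: they have to be found in the camera images.
- fin_center (a point): Centre of the flat fin on the grey insert to remove, 43 mm above its underside, over its centre of mass. Fin: 12 mm thick (x), 22 mm long (y), standing 20 to 66 mm above the underside. Block below: 60 mm (x) by 40 mm (y -25 to +15), 20 mm high, T tab to y = +31. z up. It is in any of the row's three places, about 0.15 kg, held only by the T tabs (20 mm high, 3 mm play): free after rising 20 mm.
- knob_insert_a: A neighbouring grey insert: same block, T tab and socket, but with a round knob (22 mm diameter, top 57.5 mm above the underside) in place of the fin. Origin on its underside below the knob's axis; axes as for the finned insert. The row runs along y, places 43 mm apart. The inserts rest on the frame's floor, 8 mm above the bench.
- knob_insert_b: The second insert with a round knob, the same in all ways as the first. The frame round the row is an aluminium plate 84 x 188 mm, fixed to the bench, with side rails 18 mm high and end pieces 28 mm high above the bench.
- tray_floor (a point): Centre of the inner floor of the shallow black tray, which is fixed to the bench and starts empty: outside 160 mm (x) by 140 mm (y), 18 mm high, walls 4 mm thick. The inner floor is 4 mm above the bench. z up.
Things that resemble listed ones, but are neither listed nor needed, are in the scene too. Leave any pink or purple look-alike of the knob_insert_b alone.

How it is judged:
On the way:
1. the finned insert has been raised more than 30 mm, upright, clear above its neighbours (height (world z) of fin_center above 0.081 m and angle between fin_center's own z axis and vertical below 0.25 rad), for 0.1 s.
At the end, for the whole second after the job is handed in: The finned insert stands upright (within 8 degrees) and at rest flat on the floor inside the tray; both knob inserts are still seated in the frame, within 12 mm of where they started and upright within 6 degrees (x of fin_center in the frame of tray_floor between -0.065 and 0.065 m and y of fin_center in the frame of tray_floor between -0.055 and 0.055 m and z of fin_center in the frame of tray_floor below 0.049 m and angle between fin_center's own z axis and vertical below 0.15 rad and linear speed of fin_insert below 0.02 m/s and distance of each of knob_insert_a, knob_insert_b from where it was at the start of the episode below 0.012 m and angle between each of knob_insert_a, knob_insert_b's own z axis and vertical below 0.1 rad); the robot touches nothing.
It fails at once if a knob insert is dragged or lifted more than 15 mm from its place (distance of any of knob_insert_a, knob_insert_b from where it was at the start of the episode above 0.015 m).
It fails at once if the finned insert is tipped more than 20 degrees (angle between fin_center's own z axis and vertical above 0.35 rad).
It fails at once if the finned insert is let go with its underside more than 37 mm above the bench (height (world z) of fin_center above 0.08 m and contact force between the fingers and fin_insert below 0.05 N).
It also fails if it takes over 40 s, if anything falls off the work surface, if the arm or the gripper's body presses on something with over 40 N, if the wrist force passes 120 N, or if a joint passes its speed limit or range.

## Robot

A 7-joint arm with a two-finger parallel gripper is mounted at the origin on a cart in front of the work surface, level with it; the furniture and walls round the work are solid. World frame = base frame: x ahead of the robot, y to its left, z up, the work surface at z = 0. Lengths are in m, angles in rad, forces in N, time in s.
With the tool pointing down it reaches from about 0.4 to 0.85 m from the base axis. Payload 10.4 kg.
Tool frame: the origin (TCP) lies on the centre line of the jaws, within the pads' length; the fingertips stand 14 mm ahead of it and the grasp point (between the pads) lies 5 mm behind it (manip.tip_reach is the distance from the TCP to the fingertips, in m); z points along the fingers, y is the line along which they close (so a half turn about z gives the same grasp; the last joint's range is limited). The gripper opens to 85 mm and grips with 20 to 120 N. Pads are 22 mm wide; open, the fingers measure 114 mm over their backs; the gripper's body (76 mm by 85 mm) begins 54 mm behind the grasp point. The pads swing forward as they close: fully open they stand 13 mm farther back than shut.
Start: joints at [1.199, 0.332, -0.065, 1.46, 0.022, 1.35, -0.088], TCP at [0.214, -0.587, 0.22] pointing down, gripper open.
Joint ranges: [-2.6, 2.6], [-0.5, 2.12], [-1.47, 1.34], [0.16, 2.42], [-1.27, 4.41], [0.06, 2.06], [-2.6, 2.6]. Speed limits (rad/s): [2.22, 2.22, 2.79, 2.79, 3.14, 3.14, 3.14].

## Interface

Orientations are given as a unit quaternion [x, y, z, w].
In Python, from workcell import manip gives the robot as it stands.
- The arm moves only by the shell command python3 -m pendant 'ROWS' [FORCE]. ROWS is JSON, a list of rows, each a list of 7 numbers: the shift along the tool's x, y, z in units of 50 mm (1.0 is 50 mm), then the turn, a rotation vector about the tool's x, y, z in units of 8 degrees (1.0 is 8 degrees), then the opening, from -1 (shut) to 1 (fully open), so that 0 is half open. In form: [[dx, dy, dz, ax, ay, az, jaw], ...]. A call has exactly 10 rows; each row is the pose to reach, as a shift and turn from the pose commanded when the call began, along the tool's axes at that moment; what a row does not reach only later rows make up. A row lasts 1/8 s, in which the tool goes at most 62.5 mm and 10.7 degrees, less where a joint would pass 70% of its speed; a pose out of reach is approached as far as the arm can. A call with a gripper value outside its range is refused whole. The fingers move at their own pace and stop on an object; FORCE is the grip in N (left out, the last holds). Time passes only in rows, so rows that repeat a pose let the fingers close, or fill a call up. It gives the time, the measured TCP pose, the force, the opening and the grip force at its end, in the units of the state.
- manip.get_obs(): the state, without advancing time (a new reading comes with each control period).
- manip.camera(name): name is "side" or "top"; returns (picture, depth): 384x512x3 uint8, red, green, blue; 384x512 float32, m along the optical axis (not along the pixel's ray), 0 where there is no reading.
- manip.get_calibration(name): a dict with "fx", "fy", "cx", "cy" (pixels), "xyz" and "orientation" of the camera in the world. Camera axes: x right, y up, looking along -z (the intrinsics and any distortion apply to the point x, -y, -z); pixel columns grow to the right and rows downward; lengths in m; the calibration is good to about 2 mm. A picture is of the moment at which its call begins. get_calibration takes no time and is no camera call.
- manip.hand_in(): hands the job in; it is judged then, once.
Trained networks look in the newest picture that a camera, given by its name, has taken for a name from the list of things; names that differ only in an ending like _2 or _b are one class to them, and where a whole thing is asked for, a point or a joint stands for the part that bears it (a point fixed in the world has none). Each returns a list of dicts, best first, with "p" (0 to 1); they miss things now and then, are a little off and sometimes report something else, mostly with a low value. They report only what shows in the picture. A call takes as long as a camera call. They do not tell look-alikes from the thing itself.
- manip.find_in(thing, camera): "box" ([left, top, right, bottom] in pixels, round what is visible of it).
- manip.trace(thing, camera): "pixels" (384x512 bool, what is visible of it) and "box" ([left, top, right, bottom] in pixels, round what is visible of it).
- manip.tip_of(thing, camera): "pixel" ([column, row] in pixels: a listed point, or the origin of a listed thing).
The state is a dict: "clock": time; "joint_pos": joint angles; "joint_velocities": joint speeds; "tau": joint torques, N m; "position": TCP position; "ee_rot": TCP orientation; "ft_force": force on the tool from outside, world axes, zero at the start; "torque": the same for the moment, N m; "grip_width": opening from 0.0 (shut) to 1.0 (fully open); "grasp_force": force on a finger pad.
Only numpy, scipy, OpenCV 4.12 (cv2) and the standard library are available. Lean on these libraries where they do the work, as an engineer would, in place of code of your own. Each camera call takes 0.05 s, during which the arm holds its last target. There are 200 camera calls.

## Working session

There is one attempt and no reset: what is moved stays moved. The work goes in short steps, Python scripts to look and compute and a shell command to move; the robot and the scene stay as the last step left them, time stands still between calls to the robot, and variables do not carry over. Pictures are saved under pics/ and viewed, at most 10 in all, crops included, and the job is handed in when it is done.

```bash
mkdir -p pics; cat > h.py <<'E'
import numpy as np, cv2
from scipy.spatial.transform import Rotation as R
from workcell import manip
def cloud(cam,depth):
    c=manip.get_calibration(cam); v,u=np.mgrid[:384,:512]
    p=np.stack([(u-c['cx'])/c['fx']*depth,-(v-c['cy'])/c['fy']*depth,-depth],-1)
    return p@R.from_quat(c['orientation']).as_matrix().T+np.array(c['xyz'])
def save(n,im): cv2.imwrite('pics/'+n,im[...,::-1])
E
python3 - <<'E'
from h import *
o=manip.get_obs(); print({k:np.round(o[k],3) for k in o})
for cam in('top','side'):
    im,d=manip.camera(cam); save(cam+'1.png',im); np.savez(cam+'1.npz',im=im,d=d)
    print(cam,manip.get_calibration(cam)); P=cloud(cam,d)
    for t in('fin_center','knob_insert_a','tray_floor'):
        for r in manip.tip_of(t,cam):
            u,v=np.round(r['pixel']).astype(int); print(t,round(r['p'],2),u,v,P[v,u].round(3))
        for r in manip.find_in(t,cam): print('  box',round(r['p'],2),np.round(r['box']))
E
```

```text
{'clock': np.float64(0.0), 'joint_pos': array([ 1.199,  0.333, -0.065,  1.461,  0.022,  1.35 , -0.089]), 'joint_velocities': array([-0.002,  0.002, -0.001,  0.001,  0.   , -0.001, -0.001]), 'tau': array([-1.0000e-03, -6.2544e+01,  4.8000e-02, -3.9160e+01,  1.6000e-02,
        1.0000e-02,  0.0000e+00]), 'position': array([ 0.213, -0.587,  0.219]), 'ee_rot': array([ 0.985,  0.174, -0.   , -0.001]), 'ft_force': array([-1.02 ,  0.328, -0.49 ]), 'torque': array([0.015, 0.016, 0.026]), 'grasp_force': np.float64(0.0), 'grip_width': np.float64(0.999)}
top {'fx': 406.28344455641457, 'fy': 406.28344455641457, 'cx': 258.0531740938659, 'cy': 190.89563692427373, 'xyz': array([ 0.46990153, -0.14960147,  1.01122772]), 'orientation': array([-0.0257279 ,  0.03080759,  0.71327467, -0.69973439])}
fin_center 0.64 250 200 [ 0.524 -0.138  0.073]
  box 0.86 [237. 184. 264. 209.]
knob_insert_a 0.96 318 147 [ 0.656 -0.308  0.017]
knob_insert_a 0.76 190 198 [0.533 0.003 0.057]
knob_insert_a 0.61 246 216 [ 0.488 -0.128  0.066]
knob_insert_a 0.6 191 245 [0.423 0.002 0.055]
knob_insert_a 0.59 243 235 [ 0.444 -0.
[... 398 characters left out ...]
8415852,  0.37344651]), 'orientation': array([0.56694812, 0.02343273, 0.00946892, 0.8233657 ])}
fin_center 0.61 261 190 [ 0.532 -0.144  0.051]
  box 0.68 [248. 176. 276. 213.]
knob_insert_a 0.86 339 254 [ 0.67  -0.343  0.014]
knob_insert_a 0.85 220 203 [ 0.447 -0.15   0.026]
knob_insert_a 0.85 242 208 [ 0.493 -0.159  0.018]
knob_insert_a 0.52 267 192 [ 0.538 -0.023 -0.   ]
  box 0.84 [228. 183. 256. 207.]
  box 0.75 [318. 221. 359. 263.]
  box 0.65 [255. 166. 282. 191.]
  box 0.58 [209. 177. 235. 208.]
  box 0.57 [204. 161. 234. 191.]
tray_floor 0.84 244 248 [ 0.51  -0.305  0.005]
tray_floor 0.48 260 186 [ 0.531 -0.145  0.06 ]
  box 0.67 [207. 178. 234. 209.]
  box 0.57 [183. 222. 292. 279.]
```

View pics/top1.png

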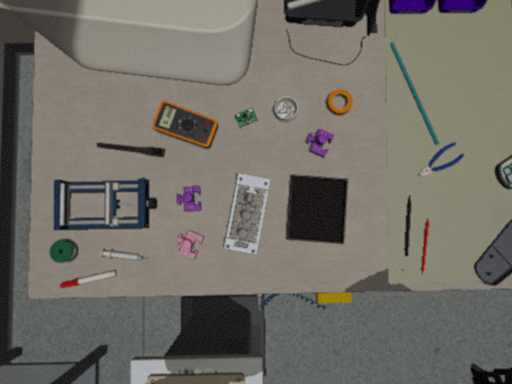

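View pics/side1.png

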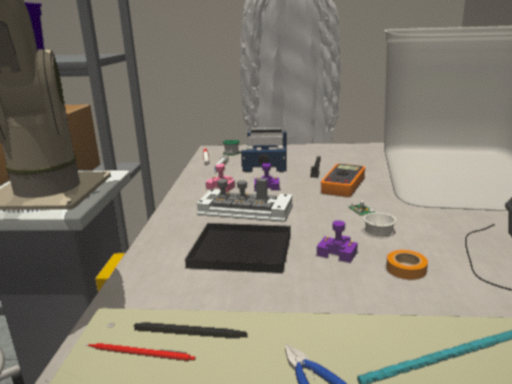

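Both pictures show the frame with three inserts. In the top view the fin is near (250,197), with knobs near (247,214) and (244,234). The look-alikes are purple at (320,143) and (190,198), and pink at (190,243). The tray is at (317,209). In the side view the tall flat fin is at (261,188), at the far-x end of the row. I choose the (250,197) insert and will check it in a crop with depth.

```bash
python3 - <<'E'
from h import *
a=np.load('top1.npz');b=np.load('side1.npz')
A=cv2.resize(a['im'][165:260,215:280],None,fx=5.8,fy=5.8,interpolation=3); B=cv2.resize(b['im'][165:225,190:300],None,fx=3.6,fy=3.6,interpolation=3)
C=np.zeros((552,780,3),np.uint8); C[:A.shape[0],:A.shape[1]]=A[:552]; C[:B.shape[0],380:380+B.shape[1]]=B
save('crop1.png',C)
P=cloud('top',a['d'])[160:265,215:280]; Q=P.reshape(-1,3)
Q=Q[Q[:,2]>0.052]
_,lab=cv2.partition(Q[:,:2].tolist(),None) if 0 else (0,0)
from scipy.ndimage import label
m=P[...,2]>0.05; L,n=label(m)
for i in range(1,n+1):
    q=P[L==i]; v,u=np.argwhere(L==i).mean(0)
    if len(q)<4: continue
    z=np.percentile(q[:,2],90); t=q[q[:,2]>z-.008]
    print('top',len(t),(u+215).round(),(v+160).round(),t.mean(0).round(4),cv2.minAreaRect(t[:,:2].astype(np.float32)))
fr=P.reshape(-1,3); fr=fr[(fr[:,2]>.014)&(fr[:,2]<.045)]; r=cv2.minAreaRect(fr[:,:2].astype(np.float32)); print('frame',r)
P=cloud('top',a['d']); im=a['im'].astype(int)
r=im[170:250,285:355].max(-1)<60; q=P[170:250,285:355][r]; print('tray',cv2.minAreaRect(q[:,:2].astype(np.float32)),np.percentile(q[:,2],[5,50,95]))
S=cloud('side',b['d']);q=S[160:225,190:300].reshape(-1,3); 
m=(S[...,2]>.05); m[:, :225]=0; m[:,300:]=0; m[:170]=0;m[225:]=0; L,n=label(m)
for i in range(1,n+1):
    q=S[L==i]
    if len(q)>5: print('side',len(q),np.argwhere(L==i).mean(0)[::-1].round(),q.mean(0).round(4),q.min(0).round(3),q.max(0).round(3))
E
```

```text
top 48 250.0 197.0 [ 0.531  -0.1378  0.0928] ((0.5060257315635681, -0.13953065872192383), (0.07381732016801834, 0.013286294415593147), 5.374210834503174)
top 68 247.0 215.0 [ 0.4911 -0.1292  0.065 ] ((0.49112066626548767, -0.1292373090982437), (0.01967121846973896, 0.019770244136452675), 44.411293029785156)
top 66 243.0 233.0 [ 0.4489 -0.1205  0.0656] ((0.4484894573688507, -0.12032394111156464), (0.018815360963344574, 0.018536856397986412), 88.82168579101562)
frame ((0.49615561962127686, -0.1304936408996582), (0.08073835074901581, 0.18649305403232574), 77.94844818115234)
tray ((0.5073156952857971, -0.2626321315765381), (0.21659238636493683, 0.1578969806432724), 83.76216888427734) [0.00185992 0.00522223 0.01656878]
side 138 [261. 184.] [ 0.5328 -0.1434  0.0637] [ 0.522 -0.149  0.05 ] [ 0.543 -0.133  0.075]
side 22 [226. 183.] [ 0.4578 -0.1246  0.0601] [ 0.455 -0.132  0.05 ] [ 0.46  -0.112  0.066]
side 87 [241. 184.] [ 0.4919 -0.1359  0.0611] [ 0.482 -0.146  0.05 ] [ 0.501 -0.119  0.067]
```

View pics/crop1.png

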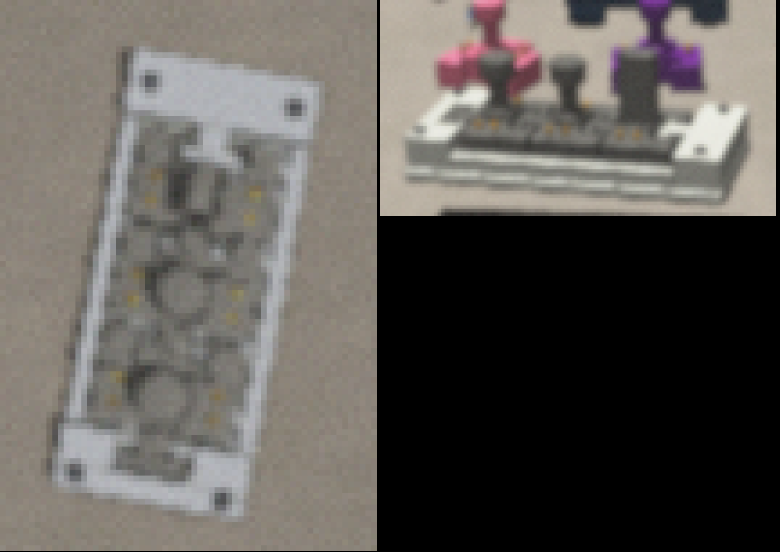

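```bash
python3 -m pendant '[[1,-0.7,0,0,0,0.5,0],[2,-1.4,0,0,0,1,0],[3,-2.1,0,0,0,1.5,0],[4.1,-2.8,0,0,0,2,0],[5.2,-3.5,0,0,0,2.5,0],[6.2,-4.2,0,0,0,3,0],[7.2,-4.9,0,0,0,3.5,0],[8.2,-5.6,0,0,0,4,0],[9.1,-6.25,0,0,0,4,0],[9.1,-6.25,0,0,0,4,0]]' 40
python3 - <<'E'
from h import *
o=manip.get_obs(); M=R.from_quat(o['ee_rot']).as_matrix(); print(o['position'],np.degrees(np.arctan2(M[1,0],M[0,0])))
t=np.array([.533,-.138,.051]); print((t-o['position'])@M/.05)
for cam in('top','side'):
    f=cam+'1.npz';a=np.load(f); 
    if cam=='side':
        im,d=manip.camera('side'); save('side2.png',im); S=cloud('side',d)
        m=np.zeros((384,512),bool); m[165:225,225:300]=1; q=S[m&(abs(S[...,0]-.533)<.02)&(abs(S[...,1]+.138)<.025)&(S[...,2]>.045)&(S[...,2]<.078)]; print('fin side',len(q),q.mean(0) if len(q) else 0)
P=cloud('top',np.load('top1.npz')['d']); im=np.load('top1.npz')['im'].astype(int)
m=(im.max(-1)<60)&(P[...,2]<.03); n,L,s,c=cv2.connectedComponentsWithStats(m.astype(np.uint8)); l=L[209,317]; q=P[L==l]
r=cv2.minAreaRect(q[:,:2].astype(np.float32)); print('tray',r,q.mean(0))
for x in (c[l],): print(x)
E
```

```text
clock: 1.95
position: [0.5364, -0.1329, 0.2196]
ee_rot: [0.995, -0.101, 0.0, -0.001]
ft_force: [-0.1, -0.4, 0.1]
grip_width: 0.501
grasp_force: 0.0
[ 0.53638719 -0.1328619   0.21958805] -11.56747409645121
[-0.04765196  0.12135031  3.37148698]
fin side 162 [ 0.53275353 -0.14358143  0.06124968]
tray ((0.5040488243103027, -0.3004278242588043), (0.13912875950336456, 0.15807770192623138), 84.56355285644531) [ 0.50357123 -0.30144063  0.00589848]
[316.48707256 208.72115652]
```

```bash
python3 -m pendant '[[-0.05,0.12,0.5,0,0,0,0],[-0.05,0.12,1.1,0,0,0,0],[-0.05,0.12,1.7,0,0,0,0],[-0.05,0.12,2.2,0,0,0,0],[-0.05,0.12,2.6,0,0,0,0],[-0.05,0.12,2.9,0,0,0,0],[-0.05,0.12,3.15,0,0,0,0],[-0.05,0.12,3.35,0,0,0,0],[-0.05,0.12,3.35,0,0,0,0],[-0.05,0.12,3.35,0,0,0,0]]' 40
python3 - <<'E'
from h import *
im,d=manip.camera('side'); save('side3.png',cv2.resize(im[110:250,160:330],None,fx=4,fy=4,interpolation=3))
E
```

```text
clock: 3.25
position: [0.5311, -0.1436, 0.0525]
ee_rot: [0.995, -0.105, 0.0, 0.0]
ft_force: [0.4, -0.3, 0.3]
grip_width: 0.499
grasp_force: 0.0
```

View pics/side3.png

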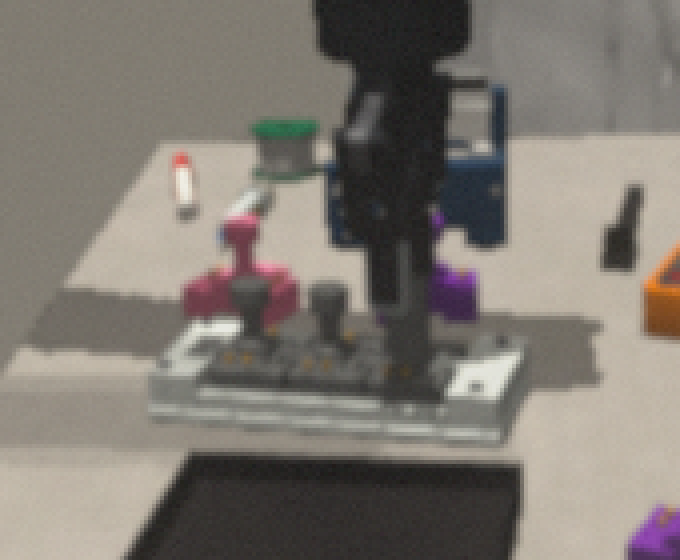

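The picture shows the fingers straddling the fin (crop about (405,320)), clear of both knobs. I will centre on the fin, then close.

```bash
python3 -m pendant '[[0.02,-0.12,0.02,0,0,0,0],[0.02,-0.12,0.02,0,0,0,0],[0.02,-0.12,0.02,0,0,0,-0.3],[0.02,-0.12,0.02,0,0,0,-0.5],[0.02,-0.12,0.02,0,0,0,-0.6],[0.02,-0.12,0.02,0,0,0,-0.7],[0.02,-0.12,0.02,0,0,0,-1],[0.02,-0.12,0.02,0,0,0,-1],[0.02,-0.12,0.02,0,0,0,-1],[0.02,-0.12,0.02,0,0,0,-1]]' 50
```

```text
clock: 4.55
position: [0.533, -0.1378, 0.0511]
ee_rot: [0.995, -0.105, 0.0, -0.0]
ft_force: [-0.6, 0.5, 1.9]
grip_width: 0.126
grasp_force: 52.1
```

```bash
python3 -m pendant '[[0,0,-0.04,0,0,0,-1],[0,0,-0.08,0,0,0,-1],[0,0,-0.12,0,0,0,-1],[0,0,-0.16,0,0,0,-1],[0,0,-0.2,0,0,0,-1],[0,0,-0.24,0,0,0,-1],[0,0,-0.28,0,0,0,-1],[0,0,-0.28,0,0,0,-1],[0,0,-0.28,0,0,0,-1],[0,0,-0.28,0,0,0,-1]]'
python3 - <<'E'
from h import *
im,d=manip.camera('side'); save('side4.png',cv2.resize(im[110:250,160:330],None,fx=4,fy=4,interpolation=3))
b=np.load('side1.npz')
for d0 in (b['d'],d):
    S=cloud('side',d0)[170:225,215:252]; q=S[(S[...,2]>.05)&(S[...,0]<.505)&(S[...,0]>.43)&(S[...,1]>-.155)&(S[...,1]<-.1)]
    for lo,hi in((.43,.465),(.47,.505)):
        w=q[(q[:,0]>lo)&(q[:,0]<hi)]; print(len(w),w.mean(0).round(4),w.max(0).round(4))
E
```

```text
clock: 5.8
position: [0.5329, -0.1379, 0.0649]
ee_rot: [0.995, -0.105, -0.0, 0.0]
ft_force: [-0.3, -0.4, -1.8]
grip_width: 0.123
grasp_force: 51.8
92 [ 0.4504 -0.1269  0.0607] [ 0.4603 -0.1121  0.0668]
87 [ 0.4919 -0.1359  0.0611] [ 0.5015 -0.1192  0.067 ]
87 [ 0.4503 -0.1273  0.0611] [ 0.4603 -0.113   0.067 ]
88 [ 0.492  -0.1357  0.0609] [ 0.5014 -0.12    0.0668]
```

View pics/side4.png

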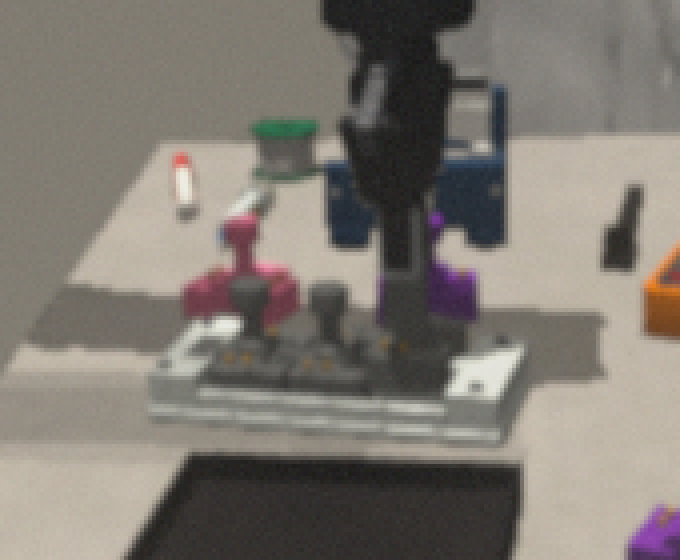

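The block has risen (crop (420,350)) and the two knobs have not moved, which the depth confirms. The load matches the insert's weight, so I keep lifting.

```bash
python3 -m pendant '[[0,0,-0.08,0,0,0,-1],[0,0,-0.16,0,0,0,-1],[0,0,-0.26,0,0,0,-1],[0,0,-0.4,0,0,0,-1],[0,0,-0.6,0,0,0,-1],[0,0,-0.85,0,0,0,-1],[0,0,-1.1,0,0,0,-1],[0,0,-1.35,0,0,0,-1],[0,0,-1.5,0,0,0,-1],[0,0,-1.5,0,0,0,-1]]'
python3 - <<'E'
from h import *
im,d=manip.camera('side'); save('side5.png',cv2.resize(im[110:250,160:330],None,fx=4,fy=4,interpolation=3))
S=cloud('side',d)[170:225,215:252]; q=S[(S[...,2]>.05)&(S[...,0]<.505)&(S[...,0]>.43)&(S[...,1]>-.155)&(S[...,1]<-.1)]
for lo,hi in((.43,.465),(.47,.505)):
        w=q[(q[:,0]>lo)&(q[:,0]<hi)]; print(len(w),w.mean(0).round(4))
o=manip.get_obs(); M=R.from_quat(o['ee_rot']).as_matrix()
# block centre: underside spans y -25..31 of insert, y toward -row; aim COM at tray centre
print(o['position'],(np.array([.504,-.301,.047])-o['position'])@M/.05)
E
```

```text
clock: 7.1
position: [0.5332, -0.1379, 0.1406]
ee_rot: [0.995, -0.105, 0.0, 0.0]
ft_force: [0.3, 0.2, -1.0]
grip_width: 0.121
grasp_force: 51.8
88 [ 0.4503 -0.1266  0.0611]
87 [ 0.492  -0.1358  0.0611]
[ 0.53294676 -0.1379062   0.14003375] [0.11252622 3.3106783  1.86114487]
```

View pics/side5.png

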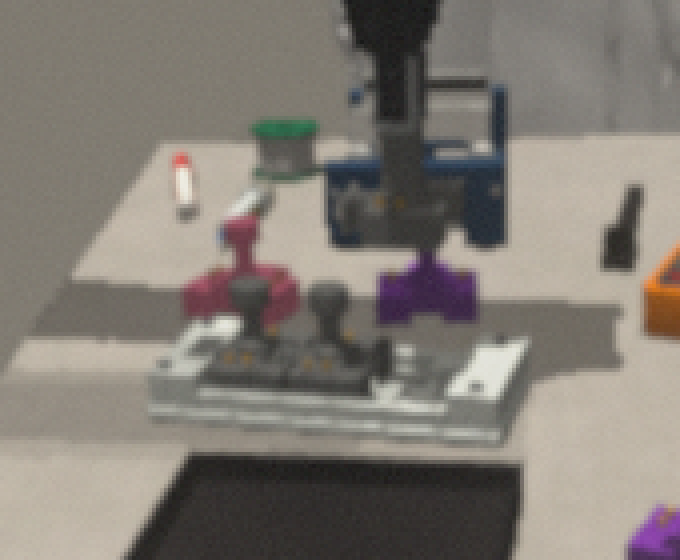

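The insert is held upright in the gripper (crop (405,215)), and both knob inserts are still seated. Next I move over the tray and start down.

```bash
python3 -m pendant '[[0,0.3,0,0,0,0,-1],[0.05,0.9,0,0,0,0,-1],[0.1,1.6,0,0,0,0,-1],[0.1,2.3,0,0,0,0,-1],[0.1,2.9,0,0,0,0,-1],[0.1,3.2,0.2,0,0,0,-1],[0.1,3.3,0.6,0,0,0,-1],[0.1,3.3,1.1,0,0,0,-1],[0.1,3.3,1.5,0,0,0,-1],[0.1,3.3,1.6,0,0,0,-1]]'
python3 -m pendant '[[0,0,0,0,0,0,-1],[0,0,0.08,0,0,0,-1],[0,0,0.12,0,0,0,-1],[0,0,0.16,0,0,0,-1],[0,0,0.19,0,0,0,-1],[0,0,0.22,0,0,0,-1],[0,0,0.24,0,0,0,-1],[0,0,0.25,0,0,0,-1],[0,0,0.25,0,0,0,-1],[0,0,0.25,0,0,0,-1]]'
```

```text
clock: 8.4
position: [0.5025, -0.2984, 0.0574]
ee_rot: [0.995, -0.104, -0.002, -0.001]
ft_force: [-0.4, 0.3, -1.1]
grip_width: 0.126
grasp_force: 51.8
clock: 9.65
position: [0.5036, -0.3003, 0.0476]
ee_rot: [0.995, -0.105, 0.0, 0.0]
ft_force: [-0.2, 0.4, -0.9]
grip_width: 0.124
grasp_force: 51.8
```

Still hanging about 1 mm above the floor, so I go down in small steps until contact.

```bash
python3 -m pendant '[[0,0,0.01,0,0,0,-1],[0,0,0.01,0,0,0,-1],[0,0,0.02,0,0,0,-1],[0,0,0.02,0,0,0,-1],[0,0,0.03,0,0,0,-1],[0,0,0.03,0,0,0,-1],[0,0,0.03,0,0,0,-1],[0,0,0.03,0,0,0,-1],[0,0,0.03,0,0,0,-1],[0,0,0.03,0,0,0,-1]]'
```

```text
clock: 10.9
position: [0.5038, -0.3002, 0.047]
ee_rot: [0.995, -0.105, 0.0, 0.0]
ft_force: [-2.8, 2.8, 10.6]
grip_width: 0.122
grasp_force: 53.1
```

Contact: 10.6 N upward, at the expected height. Now I check the placing before release.

```bash
python3 - <<'E'
from h import *
im,d=manip.camera('side'); save('side6.png',cv2.resize(im[120:290,150:330],None,fx=3.4,fy=3.4,interpolation=3))
E
```

```text
(no output)
```

View pics/side6.png

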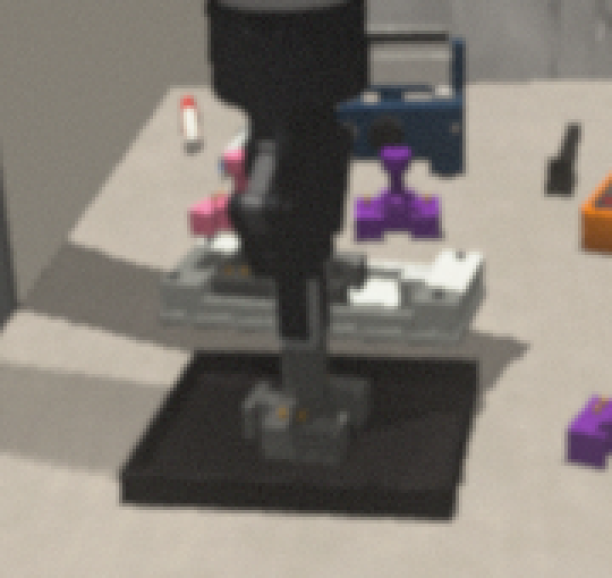

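The insert stands upright in the middle of the tray (crop (305,420)), clear of the walls. I open the jaws and retreat straight up.

```bash
python3 -m pendant '[[0,0,-0.01,0,0,0,-1],[0,0,-0.01,0,0,0,-0.65],[0,0,-0.01,0,0,0,-0.5],[0,0,-0.01,0,0,0,-0.2],[0,0,-0.01,0,0,0,0],[0,0,-0.01,0,0,0,0],[0,0,-0.1,0,0,0,0],[0,0,-0.3,0,0,0,0],[0,0,-0.6,0,0,0,0],[0,0,-1,0,0,0,0]]'
python3 -m pendant '[[0,0,-0.5,0,0,0,0],[0,0,-1,0,0,0,0],[0,0,-1.5,0,0,0,0],[0,0,-2,0,0,0,0],[0,0,-2.5,0,0,0,0],[0,0,-2.5,0,0,0,0],[0,0,-2.5,0,0,0,0],[0,0,-2.5,0,0,0,0],[0,0,-2.5,0,0,0,0],[0,0,-2.5,0,0,0,0]]'
python3 - <<'E'
from h import *
im,d=manip.camera('side'); save('side7.png',cv2.resize(im[120:290,150:330],None,fx=3.4,fy=3.4,interpolation=3))
P=cloud('side',d); S=P[170:225,215:252]; q=S[(S[...,2]>.05)&(S[...,0]<.505)&(S[...,0]>.43)&(S[...,1]>-.155)&(S[...,1]<-.1)]
for lo,hi in((.43,.465),(.47,.505)):
        w=q[(q[:,0]>lo)&(q[:,0]<hi)]; print(len(w),w.mean(0).round(4))
q=P[(abs(P[...,0]-.504)<.04)&(abs(P[...,1]+.301)<.04)&(P[...,2]>.04)&(P[...,2]<.1)]; print('fin',q.mean(0),q.max(0))
E
```

```text
clock: 12.2
position: [0.5036, -0.3003, 0.0973]
ee_rot: [0.995, -0.105, 0.0, 0.0]
ft_force: [-0.4, 0.1, -0.4]
grip_width: 0.501
grasp_force: 0.0
clock: 13.45
position: [0.5034, -0.3002, 0.2207]
ee_rot: [0.995, -0.105, -0.0, -0.0]
ft_force: [0.5, 0.3, -0.1]
grip_width: 0.502
grasp_force: 0.0
89 [ 0.4503 -0.1266  0.061 ]
89 [ 0.492  -0.1359  0.0608]
fin [ 0.5037734  -0.30641907  0.05700933] [ 0.5147023  -0.29485136  0.07109164]
```

View pics/side7.png

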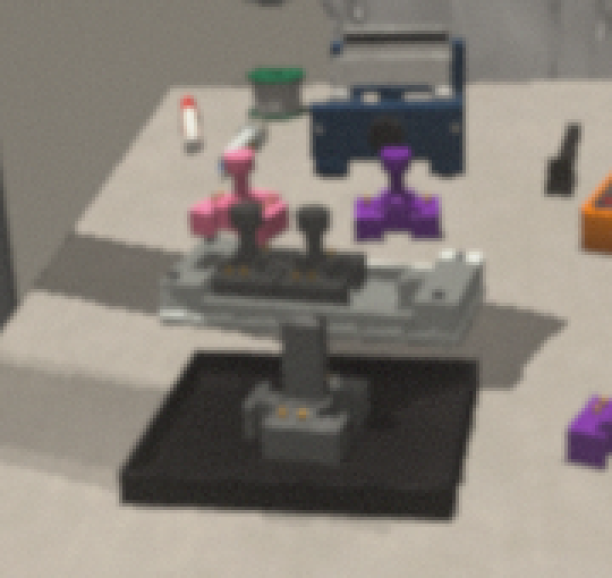

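The insert stands upright at the tray's centre (crop (305,390)), with its fin top at 0.071 m as expected. Both knob inserts are seated in the frame and have not moved.

```bash
python3 -c "
from workcell import manip
print(manip.hand_in())"
```

```text
the job is handed in; nothing more can be done
None
```

I lifted the finned insert out and set it upright near the tray's centre, both knob inserts stayed seated and unmoved, and I handed the job in after about 13.5 s of robot time (hand-in returned no verdict).

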